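# Dress the round display board on a gemstone stall

### The arm

A 6-joint arm with a two-finger parallel gripper is mounted at the origin on the work surface. World frame = base frame: x ahead of the robot, y to its left, z up, the work surface at z = 0. Lengths are in m, angles in rad, forces in N, time in s.
With the tool pointing down it reaches from about 0.3 to 0.875 m from the base axis. Payload 6.4 kg.
Tool frame: the origin (TCP) lies on the centre line of the jaws, within the pads' length; the fingertips stand 14 mm ahead of it and the grasp point (between the pads) lies 5 mm behind it (arm.finger_overhang is the distance from the TCP to the fingertips, in m); z points along the fingers, y is the line along which they close (so a half turn about z gives the same grasp; the last joint's range is limited). The gripper opens to 85 mm and grips with 20 to 120 N. Pads are 22 mm wide; open, the fingers measure 114 mm over their backs; the gripper's body (76 mm by 85 mm) begins 54 mm behind the grasp point. The pads swing forward as they close: fully open they stand 13 mm farther back than shut.
Start: joints at [1.062, 0.181, 1.607, -0, 1.354, -0.206], TCP at [0.171, 0.549, 0.245] pointing down, gripper open.
Joint ranges: [-2.99, 2.99], [-0.89, 2.07], [0.3, 2.58], [-1.14, 4.28], [0, 2.63], [-3.12, 3.12]. Speed limits (rad/s): [2.57, 2.57, 3.01, 3.14, 3.14, 3.14].

### API

Orientations are given as a unit quaternion [x, y, z, w].
In Python, from workcell import arm gives the robot as it stands.
- The arm moves only by the tool jog_arm, never from a script. Its argument "plan" is a list of rows, each an object of numbers: "tx", "ty", "tz": the shift along the tool's x, y, z in mm; "roll": the turn about the tool's z in degrees; "gripper": the finger opening in mm, from 0 to 85.4. In form: [{"tx": .., "ty": .., "tz": .., "roll": .., "gripper": ..}, ...]. A call has 1 to 20 rows; each row is the pose to reach, as a shift and turn from the pose commanded when the call began, along the tool's axes at that moment; what a row does not reach only later rows make up. A row lasts 1/8 s, in which the tool goes at most 62.5 mm and 10.7 degrees, less where a joint would pass 70% of its speed; a pose out of reach is approached as far as the arm can. A call with a gripper value outside its range is refused whole. The fingers move at their own pace and stop on an object; "grip_force" is the grip in N (left out, the last holds). Time passes only in rows, so rows that repeat a pose let the fingers close. It gives the time, the measured TCP pose, the force, the opening and the grip force at its end, in the units of the state.
- arm.sense(): the state, without advancing time (a new reading comes with each control period).
- arm.get_image(name): name is "scene" or "side" or "wrist"; returns a dict with "image" (384x512x3 uint8, blue, green, red), "vertical_fov" (degrees; the focal length in pixels is half the picture's height over the tangent of half this angle, whatever the lens; pixels are square), "cx", "cy" (the principal point, pixels), "dist_coeffs" ([k1, k2, p1, p2, k3] as OpenCV has them; the pictures are not rectified), "origin" and "orientation" of the camera in the world. Camera axes: x right, y down, z forward; pixel columns grow to the right and rows downward; lengths in m; the calibration is good to about 2 mm. A picture is of the moment at which its call begins. There is no depth.
- arm.close_job(): hands the job in; it is judged then, once.
The state is a dict: "t": time; "q": joint angles; "dq": joint speeds; "joint_efforts": joint torques, N m; "position": TCP position; "ee_rot": TCP orientation; "wrist_force": force on the tool from outside, world axes, zero at the start; "torque": the same for the moment, N m; "width": opening from 0.0 (shut) to 1.0 (fully open); "grasp_force": force on a finger pad.
Only numpy, scipy, OpenCV 4.12 (cv2) and the standard library are available. Lean on these libraries where they do the work, as an engineer would, in place of code of your own. Each camera call takes 0.05 s, during which the arm holds its last target. There are 200 camera calls.

### The job

Dress the round dark display board: stand the wooden riser centred on the board's middle circle, with the purple crystal tower upright in the middle of the riser's top. Lay the three polished stones centred on the three outer circles, right way up as they lie now, each between the riser and its own neighbour: the green oval stone on the circle nearest the black loupe, the orange round stone on the circle nearest the brass bell, the blue rectangular stone on the circle nearest the white ring cone. Let go of everything.

Things in the scene. Friction and masses are not known exactly. Their poses are not given: they have to be found in the camera images.
- board: Round dark display board, 250 mm across, 8 mm thick, fixed, lying on the table; its place and yaw vary. Origin at the centre of its underside (8 mm below the top), z up. Four pale circles are painted on top: the middle one (72 mm across) at the origin, and three outer ones (60 mm across) whose centres lie 80 mm from the origin in the directions 0, +120 and -120 degrees from the board's own x axis (counter-clockwise seen from above).
- loupe: Black jeweller's loupe with a glass top, standing upright on the table, 36 mm across, 32 mm high, fixed, about 162 mm from the board's centre, straight out (to within about 8 mm) beyond one of its outer circles; which one varies. Origin at the centre of its underside, on the table.
- bell: Brass counter bell, a dome with a small knob, 40 mm across, 37 mm high, fixed, about 162 mm from the board's centre, straight out beyond another outer circle; which one varies. Origin at the centre of its underside, on the table.
- cone: White ceramic cone for finger rings, with a brass ring on it, 38 mm across its foot, 55 mm high, fixed, about 162 mm from the board's centre, straight out beyond the remaining outer circle; which one varies. Origin at the centre of its underside, on the table.
- riser_mid (a point): Centre of the riser, a loose light-wood block, 46 x 46 mm and 30 mm high; axes along its sides, z up. It starts on the table, as do the other loose things: two beside the board on the +y side and three on the -y side, which ones varies.
- tower_mid (a point): Half-way up the axis of the purple crystal tower: a loose upright six-sided prism 34 mm across its corners (about 29 mm across its flats), 60 mm high, pointed above 44 mm; point 30 mm above its flat foot. z is its upright axis; its x axis passes through a corner, its y axis through the middle of a flat.
- green_mid (a point): Centre of the green polished stone: a loose oval, 50 mm long (its x axis) and 34 mm wide (y), 24 mm high; sides upright to 18 mm, then domed; point 12 mm above its flat underside.
- orange_mid (a point): Centre of the orange polished stone: loose, round, 38 mm across, 24 mm high; sides upright to 17 mm, then domed; point 12 mm above its flat underside.
- blue_mid (a point): Centre of the blue polished stone: a loose rectangle, 48 mm long (its x axis) and 32 mm wide (y), 24 mm high; sides upright to 18 mm, then bevelled; point 12 mm above its flat underside.
Things that resemble listed ones, but are neither listed nor needed, are in the scene too. Leave any pink look-alike of the part that bears tower_mid alone. Leave any pink look-alike of the part that bears green_mid alone.

How it is judged:
At the end, for the whole second after the job is handed in: Riser upright on the board within 12 mm of its centre (board x and y); tower upright on the riser within 12 mm of its middle; green, orange, blue flat on the board within 13 mm (board x and y) of the outer circle by, and within 120 mm of, loupe, bell, cone respectively; all at rest (x of riser_mid in the frame of board between -0.012 and 0.012 m and y of riser_mid in the frame of board between -0.012 and 0.012 m and height (world z) of riser_mid between 0.018 and 0.027 m and angle between each of riser_mid, tower_mid's own z axis and vertical below 0.1 rad and horizontal distance between tower_mid and riser_mid below 0.012 m and z of tower_mid in the frame of riser_mid between 0.04 and 0.05 m and ((x of green_mid in the frame of board between 0.067 and 0.093 m and y of green_mid in the frame of board between -0.013 and 0.013 m) or (x of green_mid in the frame of board between -0.053 and -0.027 m and y of green_mid in the frame of board between 0.0563 and 0.0823 m) or (x of green_mid in the frame of board between -0.053 and -0.027 m and y of green_mid in the frame of board between -0.0823 and -0.0563 m)) and horizontal distance between green_mid and loupe below 0.12 m and height (world z) of green_mid between 0.015 and 0.025 m and angle between each of green_mid, orange_mid, blue_mid's own z axis and vertical below 0.15 rad and ((x of orange_mid in the frame of board between 0.067 and 0.093 m and y of orange_mid in the frame of board between -0.013 and 0.013 m) or (x of orange_mid in the frame of board between -0.053 and -0.027 m and y of orange_mid in the frame of board between 0.0563 and 0.0823 m) or (x of orange_mid in the frame of board between -0.053 and -0.027 m and y of orange_mid in the frame of board between -0.0823 and -0.0563 m)) and horizontal distance between orange_mid and bell below 0.12 m and height (world z) of orange_mid between 0.015 and 0.025 m and ((x of blue_mid in the frame of board between 0.067 and 0.093 m and y of blue_mid in the frame of board between -0.013 and 0.013 m) or (x of blue_mid in the frame of board between -0.053 and -0.027 m and y of blue_mid in the frame of board between 0.0563 and 0.0823 m) or (x of blue_mid in the frame of board between -0.053 and -0.027 m and y of blue_mid in the frame of board between -0.0823 and -0.0563 m)) and horizontal distance between blue_mid and cone below 0.12 m and height (world z) of blue_mid between 0.015 and 0.025 m and linear speed of each of riser, tower, green, orange, blue below 0.01 m/s and angular speed of each of riser, tower, green, orange, blue below 0.1 rad/s); the robot touches nothing.
It also fails if it takes over 131 s, if anything falls off the work surface, if the arm or the gripper's body presses on something with over 40 N, if the wrist force passes 120 N, or if a joint passes its speed limit or range.

## Working session

There is one attempt and no reset: what is moved stays moved. The work goes in short steps, Python scripts to look and compute and a tool call to move; the robot and the scene stay as the last step left them, time stands still between calls to the robot, and variables do not carry over. Pictures are saved under pics/ and viewed, at most 14 in all, crops included, and the job is handed in when it is done.

Besides the shell and the picture viewer there is one more tool, called after ">>>" by a JSON object that holds its "op" and its "data". jog_arm: Moves the arm, as the interface text tells. Its arguments: {"type":"object","properties":{"plan":{"type":"array"},"grip_force":{"type":"number"}},"required":["plan"]}

```bash
mkdir -p pics; cat > h.py <<'E'
import numpy as np,cv2,json
from workcell import arm
from scipy.spatial.transform import Rotation as R
def snap(n,f):
    d=arm.get_image(n); cv2.imwrite(f'pics/{f}.png',d['image'])
    np.save(f'pics/{f}.npy',{k:v for k,v in d.items()},allow_pickle=True); return d
def load(f): return np.load(f'pics/{f}.npy',allow_pickle=True).item()
def K(d):
    f=d['image'].shape[0]/2/np.tan(np.radians(d['vertical_fov'])/2)
    return np.array([[f,0,d['cx']],[0,f,d['cy']],[0,0,1]])
def p2w(d,uv,z):
    uv=np.array(uv,float).reshape(-1,1,2)
    n=cv2.undistortPoints(uv,K(d),np.array(d['dist_coeffs'])).reshape(-1,2)
    r=R.from_quat(d['orientation']).apply(np.c_[n,np.ones(len(n))]); o=np.array(d['origin'])
    return o+r*((z-o[2])/r[:,2])[:,None]
def w2p(d,P):
    Rm=R.from_quat(d['orientation']).inv(); c=Rm.apply(np.atleast_2d(P)-np.array(d['origin']))
    return cv2.projectPoints(c.reshape(-1,1,3),np.zeros(3),np.zeros(3),K(d),np.array(d['dist_coeffs']))[0].reshape(-1,2)
E
python3 - <<'E'
from h import *
for n in ['scene','side','wrist']:
    d=snap(n,n+'0'); print(n,d['vertical_fov'],d['origin'],d['orientation'],d['dist_coeffs'])
a=cv2.imread('pics/scene0.png');cv2.imwrite('pics/s0.png',cv2.resize(a,(800,600),interpolation=cv2.INTER_CUBIC))
s=arm.sense();print(s)
E
```

```text
scene 46.12215913466577 [ 1.24176977 -0.49818152  0.66302764] [ 0.79119864  0.39870892 -0.20717868 -0.41486491] [-0.04294554  0.          0.          0.          0.        ]
side 55.887488421197745 [ 0.26566689 -0.69088258  0.75319371] [ 0.89779363 -0.20010129  0.08267695 -0.38352393] [-0.10258799  0.          0.          0.          0.        ]
wrist 70.792436803548 [0.10482954 0.57044693 0.37296675] [0.79739738 0.58691472 0.08245889 0.11353003] [-0.05638174  0.          0.          0.          0.        ]
{'t': 0.15, 'q': array([ 1.06167228e+00,  1.81378875e-01,  1.60775418e+00,  7.26888454e-06,
        1.35380266e+00, -2.06274544e-01]), 'dq': array([ 0.00111488, -0.00272775, -0.00403344, -0.00119143, -0.00194977,
       -0.00050598]), 'joint_efforts': array([ 5.54914732e-04, -4.45263255e+01, -3.51693571e+01, -2.69842849e-04,
        5.88463256e-03,  1.33906292e-05]), 'position': array([0.17125985, 0.54849105, 0.24459799]), 'ee_rot': array([ 1.50847475e-01,  9.88556821e-01, -6.27784620e-04, -2.38440841e-04]), 'wrist_force': array([-0.07268681, -1.24611093, -0.41116456]), 'torque': array([-0.01853611,  0.02918931,  0.02760872]), 'grasp_force': 0.0, 'width': 1.000821944661955}
```

View pics/s0.png

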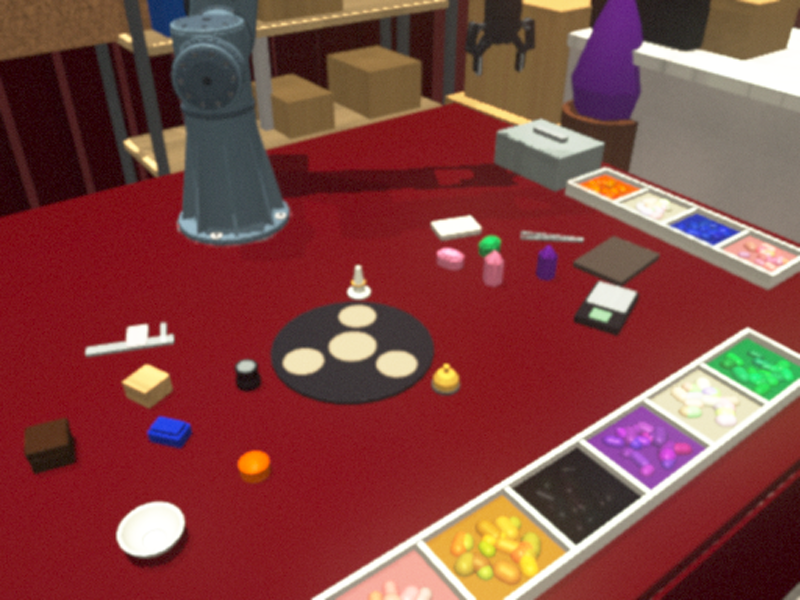

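View pics/side0.png

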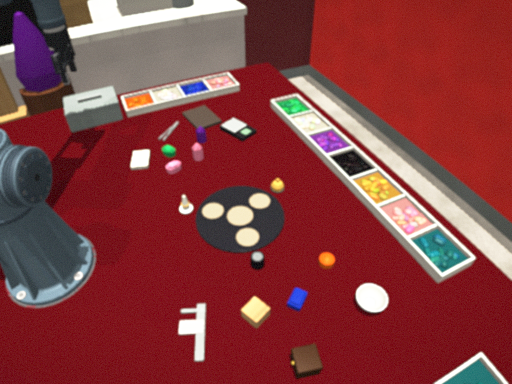

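The scene picture (800×600) shows the board centre at (352,347), the cone at (358,282), the loupe at (247,375) and the bell at (446,380). The green stone is at (490,245) and its pink look-alike at (450,258). The purple tower is at (546,262) and its pink look-alike at (493,268). The riser is at (147,385), with a dark box at (50,445); blue is at (170,431) and orange at (254,466). The targets are the green oval, the purple tower and the light-wood block. Next I'll measure by colour and confirm in a crop.

```bash
cat >> h.py <<'E'
def blob(d,lo,hi,near,r=25):
    hsv=cv2.cvtColor(d['image'],cv2.COLOR_BGR2HSV); m=cv2.inRange(hsv,np.array(lo),np.array(hi))
    mm=np.zeros_like(m); cv2.circle(mm,tuple(int(x) for x in near),r,255,-1); m&=mm
    n,l,s,c=cv2.connectedComponentsWithStats(m); 
    if n<2: return None,None
    i=1+np.argmax(s[1:,4]); return c[i],l==i
E
python3 - <<'E'
from h import *
d=load('side0'); e=load('scene0')
cr=([10,30,150],[35,150,255])
C={}
for nm,dd,pts in [('side',d,[(240,216),(213,211),(260,201),(248,237)]),('scene',e,[(225,222),(229,202),(254,232.5),(194,231)])]:
    for lab,p in zip(['mid','cone','bell','loupe'],pts):
        c,_=blob(dd,*cr,p,18); print(nm,lab,c.round(1),p2w(dd,c,.008)[0].round(4)); C[nm,lab]=p2w(dd,c,.008)[0]
    P=np.array([C[nm,l] for l in ['mid','cone','bell','loupe']]); print('dist',np.linalg.norm(P[1:]-P[0],axis=1).round(4),'ang',np.degrees(np.arctan2(*(P[1:]-P[0])[:,1::-1].T)).round(1))
for lab,pt,ps,z,h in [('riser',(255,312),(94,246),.015,0),('blue',(297,298),(108,276),.012,0),('orange',(327,260),(162,298),.012,0),('green',(169,151),(313,157),.012,0),('tower',(201,133),(350,168),.028,0),('pinkT',(197,152),(316,171),.028,0),('pinkG',(174,167),(288,165),.012,0),('cone',(186,207),(229,185),.01,0),('bell',(277,187),(285,243),.015,0),('loupe',(258,260),(158,240),.016,0)]:
    print(lab,p2w(d,pt,z)[0,:2].round(3),p2w(e,ps,z)[0,:2].round(3))
w=load('wrist0')
a=cv2.resize(w['image'],(800,600));cv2.imwrite('pics/w0b.png',a)
E
```

```text
side mid [239.6 215.3] [ 0.5138 -0.047   0.008 ]
side cone [212.4 210.3] [0.4514 0.0034 0.008 ]
side bell [259.3 200.4] [ 0.5889 -0.0175  0.008 ]
side loupe [247.  236.5] [ 0.5014 -0.1258  0.008 ]
dist [0.0802 0.0807 0.0798] ang [141.1  21.4 -98.9]
scene mid [225.2 221.1] [ 0.5115 -0.0474  0.008 ]
scene cone [228.3 201.9] [0.4493 0.0031 0.008 ]
scene bell [253.5 232.5] [ 0.5862 -0.0184  0.008 ]
scene loupe [193.8 230.9] [ 0.4995 -0.1264  0.008 ]
dist [0.0801 0.0801 0.0799] ang [141.   21.2 -98.6]
riser [ 0.427 -0.336] [ 0.423 -0.335]
blue [ 0.529 -0.344] [ 0.528 -0.345]
orange [ 0.649 -0.283] [ 0.648 -0.283]
green [0.412 0.325] [0.41  0.328]
tower [0.539 0.356] [0.536 0.349]
pinkT [0.492 0.257] [0.493 0.262]
pinkG [0.404 0.234] [0.402 0.239]
cone [0.387 0.046] [0.387 0.047]
bell [0.658 0.005] [0.665 0.011]
loupe [ 0.493 -0.212] [ 0.489 -0.212]
```

View pics/w0b.png

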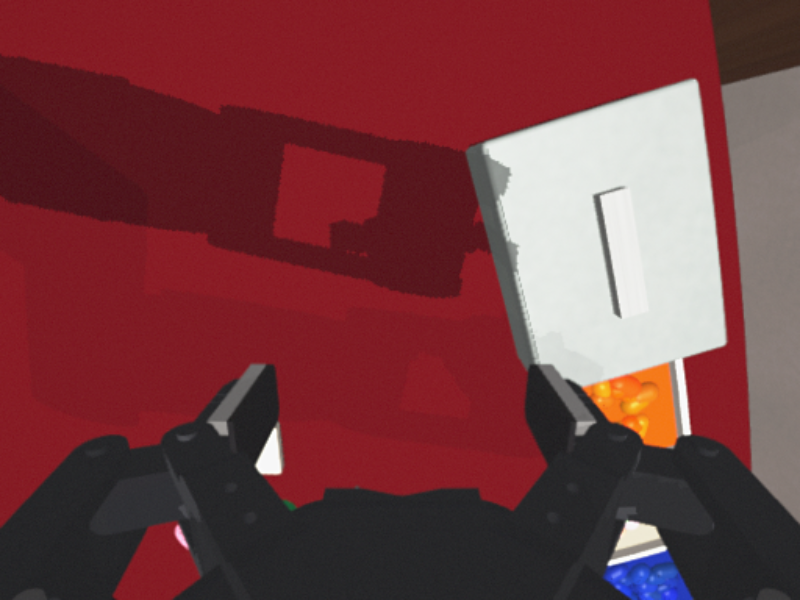

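```bash
python3 - <<'E'
from h import *
w=load('wrist0'); s=arm.sense(); T=R.from_quat(s['ee_rot'])
print(arm.finger_overhang, T.as_matrix().round(3).tolist())
print('cam in tool',T.inv().apply(np.array(w['origin'])-s['position']).round(4), (T.inv()*R.from_quat(w['orientation'])).as_matrix().round(3).tolist())
g=p2w(w,[(256,192),(256,20),(20,192),(490,192),(256,300)],0)
print(T.inv().apply(g-s['position']).round(3))
E
```

```text
0.014 [[-0.954, 0.298, -0.001], [0.298, 0.954, -0.001], [0.0, -0.001, -1.0]]
cam in tool [ 0.07    0.001  -0.1284] [[0.001, -0.961, -0.278], [1.0, 0.001, -0.0], [0.0, -0.278, 0.961]]
[[-0.043 -0.     0.245]
 [ 0.18  -0.     0.245]
 [-0.044 -0.358  0.245]
 [-0.043  0.353  0.244]
 [-0.229 -0.     0.245]]
```

>>> {"op": "jog_arm", "data": {"plan": [{"tx":-40,"ty":-7,"tz":0,"roll":-2,"gripper":85},{"tx":-100,"ty":-18,"tz":0,"roll":-5,"gripper":85},{"tx":-160,"ty":-29,"tz":0,"roll":-8,"gripper":85},{"tx":-220,"ty":-40,"tz":0,"roll":-11,"gripper":85},{"tx":-280,"ty":-51,"tz":0,"roll":-14,"gripper":85},{"tx":-340,"ty":-62,"tz":0,"roll":-17.3,"gripper":85},{"tx":-400,"ty":-73,"tz":0,"roll":-17.3,"gripper":85},{"tx":-430,"ty":-78,"tz":0,"roll":-17.3,"gripper":85},{"tx":-443,"ty":-80,"tz":0,"roll":-17.3,"gripper":85},{"tx":-443,"ty":-80,"tz":0,"roll":-17.3,"gripper":85},{"tx":-443,"ty":-80,"tz":0,"roll":-17.3,"gripper":85}]}}

```text
t: 1.52
position: [0.5691, 0.3414, 0.2452]
ee_rot: [-0.0, 1.0, 0.0, -0.0]
wrist_force: [-0.2, -0.5, -1.1]
width: 0.992
grasp_force: 0.0
```

```bash
python3 - <<'E'
from h import *
w=snap('wrist','w1'); s=arm.sense(); print(s['t'],s['position'],R.from_quat(s['ee_rot']).as_matrix().round(3).tolist())
print(w2p(w,[[.538,.353,.028],[.411,.327,.012]]))
cv2.imwrite('pics/w1b.png',cv2.resize(w['image'],(800,600),interpolation=cv2.INTER_CUBIC))
E
```

```text
1.575 [0.56912801 0.34154314 0.24537499] [[-1.0, -0.001, -0.0], [-0.001, 1.0, 0.0], [0.0, 0.0, -1.0]]
[[265.23200932 142.30391438]
 [244.39892577  36.44445287]]
```

View pics/w1b.png

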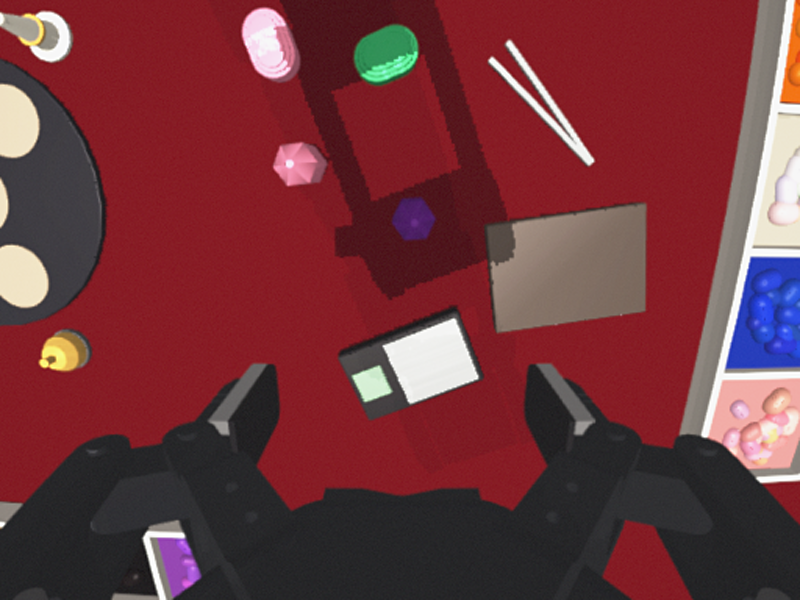

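The wrist view (800×600) shows the purple tower at (413,219) and the green stone at (387,53). Their pink look-alikes are at (299,163) and (270,45). I'll fit the silhouettes and confirm in a crop.

```bash
cat >> h.py <<'E'
from scipy.optimize import minimize
def ring(a,b,z,n=40,p0=0): t=p0+np.arange(n)*2*np.pi/n; return np.c_[a*np.cos(t),b*np.sin(t),np.full(n,z)]
def box(a,b,z): return np.array([[i*a,j*b,z] for i in(-1,1) for j in(-1,1)])
M={'tower':np.r_[ring(.017,.017,0,6),ring(.017,.017,.044,6),[[0,0,.06]]],
'green':np.r_[ring(.025,.017,0),ring(.025,.017,.018),ring(.018,.012,.0235)],
'orange':np.r_[ring(.019,.019,0),ring(.019,.019,.017),ring(.013,.013,.023)],
'blue':np.r_[box(.024,.016,0),box(.024,.016,.018),box(.02,.012,.024)],
'riser':np.r_[box(.023,.023,0),box(.023,.023,.03)]}
HS={'tower':([120,60,20],[150,255,255]),'green':([50,80,30],[85,255,255]),'blue':([105,120,30],[125,255,255]),'orange':([7,170,90],[20,255,255]),'riser':([12,40,70],[30,190,255])}
def fit(d,nm,xy,z0=0,rad=45):
    uv=w2p(d,[xy[0],xy[1],z0+.015])[0]
    c,m=blob(d,*HS[nm],uv,rad); S=4; u0=(c-40).astype(int)
    hull=cv2.convexHull(np.argwhere(m)[:,::-1].astype(np.int32))
    mk=np.zeros((80*S,80*S),np.uint8); cv2.fillConvexPoly(mk,((hull.reshape(-1,2)-u0+.5)*S).astype(np.int32),1)
    def draw(p):
        c_,s_=np.cos(p[2]),np.sin(p[2]); q=M[nm]@np.array([[c_,s_,0],[-s_,c_,0],[0,0,1]])+[p[0],p[1],z0]
        h=cv2.convexHull(((w2p(d,q)-u0+.5)*S).astype(np.float32)); o=np.zeros_like(mk); cv2.fillConvexPoly(o,h.astype(np.int32),1); return o
    def cost(p): o=draw([p[0]/100,p[1]/100,p[2]]); return 1-(o&mk).sum()/(o|mk).sum()
    best=None
    for y in np.arange(0,np.pi,np.pi/6):
        r=minimize(cost,[xy[0]*100,xy[1]*100,y],method='Nelder-Mead',options=dict(initial_simplex=[[xy[0]*100,xy[1]*100,y],[xy[0]*100+1,xy[1]*100,y],[xy[0]*100,xy[1]*100+1,y],[xy[0]*100,xy[1]*100,y+.4]]))
        if best is None or r.fun<best.fun: best=r
    return np.r_[best.x[:2]/100,np.degrees(best.x[2])].round(4),round(1-best.fun,3)
E
python3 - <<'E'
from h import *
w=load('w1')
print('tower',fit(w,'tower',(.538,.353)));print('green',fit(w,'green',(.411,.327)))
cv2.imwrite('pics/w1c.png',cv2.resize(w['image'][0:170,150:330],None,fx=3.5,fy=3.5,interpolation=cv2.INTER_CUBIC))
E
```

```text
tower (array([ 0.5346,  0.3516, 36.3719]), np.float64(0.936))
green (array([  0.409 ,   0.3303, 112.1361]), np.float64(0.951))
```

View pics/w1c.png

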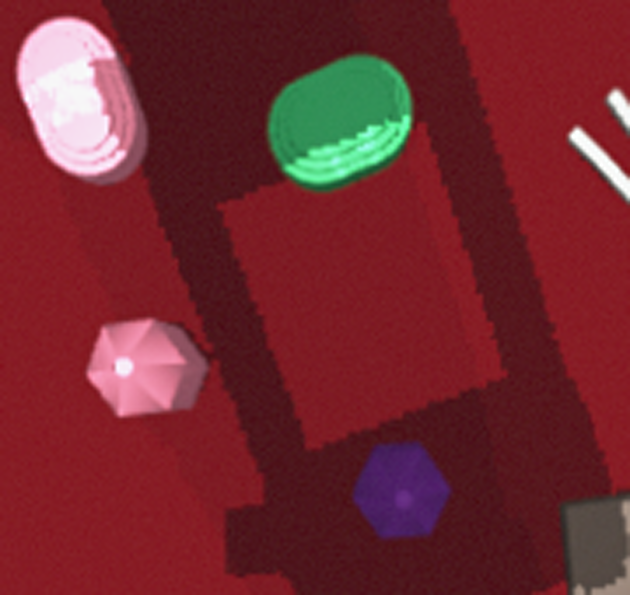

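The crop shows the green oval at (340,122) and the purple tower at (402,490), clearly separate from the pink pair on the left. Green goes first.

>>> {"op": "jog_arm", "data": {"grip_force": 40, "plan": [{"tx":40,"ty":-3,"tz":10,"roll":10,"gripper":58},{"tx":90,"ty":-6,"tz":30,"roll":20,"gripper":58},{"tx":140,"ty":-9,"tz":60,"roll":30,"gripper":58},{"tx":160,"ty":-11,"tz":90,"roll":40,"gripper":58},{"tx":160,"ty":-11,"tz":120,"roll":50,"gripper":58},{"tx":160,"ty":-11,"tz":145,"roll":60,"gripper":58},{"tx":160,"ty":-11,"tz":165,"roll":68,"gripper":58},{"tx":160,"ty":-11,"tz":180,"roll":68,"gripper":58},{"tx":160,"ty":-11,"tz":200,"roll":68,"gripper":58},{"tx":160,"ty":-11,"tz":215,"roll":68,"gripper":58},{"tx":160,"ty":-11,"tz":225,"roll":68,"gripper":58},{"tx":160,"ty":-11,"tz":228,"roll":68,"gripper":58},{"tx":160,"ty":-11,"tz":228,"roll":68,"gripper":58},{"tx":160,"ty":-11,"tz":228,"roll":68,"gripper":20},{"tx":160,"ty":-11,"tz":228,"roll":68,"gripper":20},{"tx":160,"ty":-11,"tz":228,"roll":68,"gripper":20},{"tx":160,"ty":-11,"tz":228,"roll":68,"gripper":20},{"tx":160,"ty":-11,"tz":228,"roll":68,"gripper":20},{"tx":160,"ty":-11,"tz":228,"roll":68,"gripper":20}]}}

```text
t: 3.95
position: [0.4111, 0.3298, 0.018]
ee_rot: [0.56, 0.829, 0.001, 0.0]
wrist_force: [-1.0, -0.7, 6.2]
width: 0.384
grasp_force: 41.5
```

>>> {"op": "jog_arm", "data": {"plan": [{"tx":0,"ty":0,"tz":-20,"roll":0,"gripper":20},{"tx":0,"ty":0,"tz":-60,"roll":0,"gripper":20},{"tx":-20,"ty":-4,"tz":-100,"roll":0,"gripper":20},{"tx":-60,"ty":-12,"tz":-120,"roll":3,"gripper":20},{"tx":-110,"ty":-21,"tz":-120,"roll":6,"gripper":20},{"tx":-165,"ty":-32,"tz":-120,"roll":10,"gripper":20},{"tx":-220,"ty":-42,"tz":-120,"roll":14,"gripper":20},{"tx":-275,"ty":-53,"tz":-120,"roll":18,"gripper":20},{"tx":-330,"ty":-63,"tz":-120,"roll":22,"gripper":20},{"tx":-385,"ty":-74,"tz":-120,"roll":26,"gripper":20},{"tx":-430,"ty":-83,"tz":-120,"roll":31,"gripper":20},{"tx":-450,"ty":-87,"tz":-110,"roll":31,"gripper":20},{"tx":-456,"ty":-88,"tz":-90,"roll":31,"gripper":20},{"tx":-456,"ty":-88,"tz":-65,"roll":31,"gripper":20},{"tx":-456,"ty":-88,"tz":-40,"roll":31,"gripper":20},{"tx":-456,"ty":-88,"tz":-25,"roll":31,"gripper":20},{"tx":-456,"ty":-88,"tz":-15,"roll":31,"gripper":20},{"tx":-456,"ty":-88,"tz":-11,"roll":31,"gripper":20},{"tx":-456,"ty":-88,"tz":-9,"roll":31,"gripper":20},{"tx":-456,"ty":-88,"tz":-9,"roll":31,"gripper":20}]}}

```text
t: 6.45
position: [0.4996, -0.1265, 0.0267]
ee_rot: [0.761, 0.649, 0.0, 0.0]
wrist_force: [0.2, 0.2, -1.1]
width: 0.388
grasp_force: 40.7
```

>>> {"op": "jog_arm", "data": {"plan": [{"tx":0,"ty":0,"tz":0,"roll":0,"gripper":52},{"tx":0,"ty":0,"tz":0,"roll":0,"gripper":52},{"tx":0,"ty":0,"tz":0,"roll":0,"gripper":52},{"tx":0,"ty":0,"tz":-15,"roll":0,"gripper":52},{"tx":0,"ty":0,"tz":-50,"roll":0,"gripper":52},{"tx":0,"ty":0,"tz":-105,"roll":0,"gripper":52},{"tx":-40,"ty":10,"tz":-150,"roll":0,"gripper":85},{"tx":-90,"ty":24,"tz":-180,"roll":0,"gripper":85},{"tx":-150,"ty":40,"tz":-200,"roll":0,"gripper":85},{"tx":-205,"ty":55,"tz":-215,"roll":0,"gripper":85},{"tx":-260,"ty":69,"tz":-224,"roll":0,"gripper":85},{"tx":-295,"ty":78,"tz":-224,"roll":0,"gripper":85},{"tx":-295,"ty":78,"tz":-224,"roll":0,"gripper":85},{"tx":-295,"ty":78,"tz":-224,"roll":0,"gripper":85}]}}

```text
t: 8.2
position: [0.5298, -0.4291, 0.2506]
ee_rot: [0.761, 0.649, 0.0, -0.0]
wrist_force: [-0.2, 0.6, -0.6]
width: 0.992
grasp_force: 0.0
```

```bash
python3 - <<'E'
from h import *
w=snap('wrist','w2'); s=arm.sense(); print(s['t'],s['position'])
for n,p in [('riser',(.425,-.3355)),('blue',(.529,-.3445)),('orange',(.649,-.283))]: print(n,fit(w,n,p))
print('green',fit(w,'green',(.5005,-.1263),.008))
cv2.imwrite('pics/w2b.png',cv2.resize(w['image'],(800,600),interpolation=cv2.INTER_CUBIC))
E
```

```text
8.25 [ 0.52994452 -0.42866006  0.25062053]
riser (array([ 0.4264, -0.3346, 23.632 ]), np.float64(0.957))
blue (array([ 0.5281, -0.3435, 37.2186]), np.float64(0.921))
orange (array([ 0.6471, -0.2804, 72.885 ]), np.float64(0.972))Traceback (most recent call last):
  File "<stdin>", line 4, in <module>
  File "h.py", line 36, in fit
    c,m=blob(d,*HS[nm],uv,rad); S=4; u0=(c-40).astype(int)
                                         ~^~~
TypeError: unsupported operand type(s) for -: 'NoneType' and 'int'
```

```bash
python3 - <<'E'
from h import *
w=load('w2'); im=w['image'].copy()
for n,p in [('riser',(.4264,-.3346,23.6)),('blue',(.5281,-.3435,37.2)),('orange',(.6471,-.2804,0))]:
    q=M[n]@R.from_euler('z',-p[2],degrees=True).as_matrix()+[p[0],p[1],0]
    for u in w2p(w,q): cv2.circle(im,tuple(int(round(v)) for v in u),1,(255,255,0),-1)
cv2.imwrite('pics/w2b.png',cv2.resize(im,(800,600),interpolation=cv2.INTER_CUBIC))
E
```

```text
(no output)
```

View pics/w2b.png

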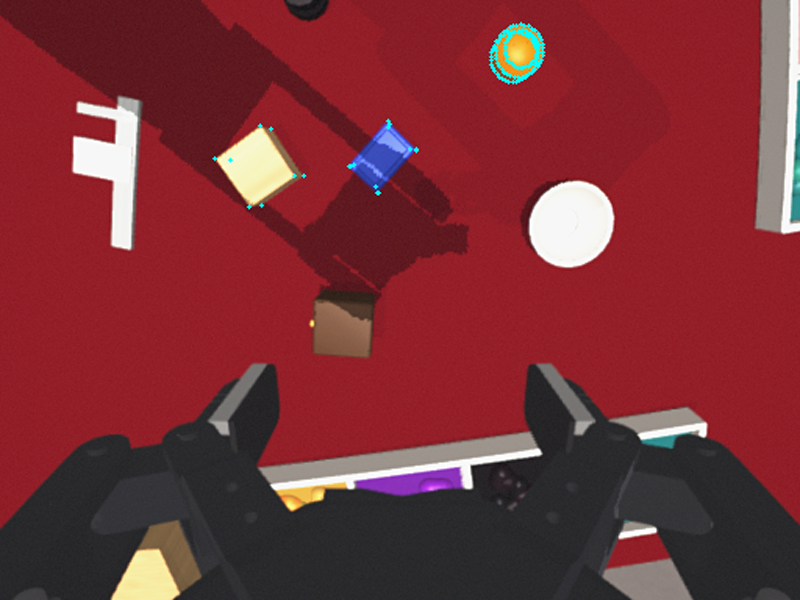

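The picture shows the light-wood riser at (258,166), blue at (384,158) and orange at (517,52), with the fitted outlines matching each. The dark box at (343,325) is not light wood, so it isn't the riser. Picking the riser.

>>> {"op": "jog_arm", "data": {"plan": [{"tx":20,"ty":-30,"tz":0,"roll":-10,"gripper":68},{"tx":50,"ty":-76,"tz":10,"roll":-20,"gripper":68},{"tx":76,"ty":-117,"tz":30,"roll":-30,"gripper":68},{"tx":76,"ty":-117,"tz":70,"roll":-32.7,"gripper":68},{"tx":76,"ty":-117,"tz":120,"roll":-32.7,"gripper":68},{"tx":76,"ty":-117,"tz":165,"roll":-32.7,"gripper":68},{"tx":76,"ty":-117,"tz":195,"roll":-32.7,"gripper":68},{"tx":76,"ty":-117,"tz":215,"roll":-32.7,"gripper":68},{"tx":76,"ty":-117,"tz":228,"roll":-32.7,"gripper":68},{"tx":76,"ty":-117,"tz":232,"roll":-32.7,"gripper":68},{"tx":76,"ty":-117,"tz":232,"roll":-32.7,"gripper":68},{"tx":76,"ty":-117,"tz":232,"roll":-32.7,"gripper":30},{"tx":76,"ty":-117,"tz":232,"roll":-32.7,"gripper":30},{"tx":76,"ty":-117,"tz":232,"roll":-32.7,"gripper":30},{"tx":76,"ty":-117,"tz":232,"roll":-32.7,"gripper":30},{"tx":76,"ty":-117,"tz":232,"roll":-32.7,"gripper":30},{"tx":76,"ty":-117,"tz":232,"roll":-32.7,"gripper":30}]}}

```text
t: 10.38
position: [0.427, -0.3372, 0.0194]
ee_rot: [0.547, 0.837, -0.0, 0.001]
wrist_force: [-0.7, -0.4, 6.5]
width: 0.532
grasp_force: 42.1
```

>>> {"op": "jog_arm", "data": {"plan": [{"tx":0,"ty":0,"tz":-20,"roll":0,"gripper":30},{"tx":0,"ty":0,"tz":-60,"roll":0,"gripper":30},{"tx":15,"ty":13,"tz":-95,"roll":0,"gripper":30},{"tx":50,"ty":43,"tz":-100,"roll":0,"gripper":30},{"tx":90,"ty":77,"tz":-100,"roll":0,"gripper":30},{"tx":130,"ty":111,"tz":-100,"roll":0,"gripper":30},{"tx":170,"ty":145,"tz":-100,"roll":0,"gripper":30},{"tx":205,"ty":175,"tz":-100,"roll":0,"gripper":30},{"tx":225,"ty":191,"tz":-90,"roll":0,"gripper":30},{"tx":229,"ty":195,"tz":-70,"roll":0,"gripper":30},{"tx":229,"ty":195,"tz":-50,"roll":0,"gripper":30},{"tx":229,"ty":195,"tz":-35,"roll":0,"gripper":30},{"tx":229,"ty":195,"tz":-25,"roll":0,"gripper":30},{"tx":229,"ty":195,"tz":-17,"roll":0,"gripper":30},{"tx":229,"ty":195,"tz":-12,"roll":0,"gripper":30},{"tx":229,"ty":195,"tz":-10,"roll":0,"gripper":30},{"tx":229,"ty":195,"tz":-9,"roll":0,"gripper":30},{"tx":229,"ty":195,"tz":-9,"roll":0,"gripper":30}]}}

```text
t: 12.62
position: [0.5133, -0.0485, 0.0275]
ee_rot: [0.547, 0.837, 0.0, 0.0]
wrist_force: [-0.2, 0.8, -1.3]
width: 0.53
grasp_force: 41.5
```

>>> {"op": "jog_arm", "data": {"plan": [{"tx":0,"ty":0,"tz":0,"roll":0,"gripper":58},{"tx":0,"ty":0,"tz":0,"roll":0,"gripper":58},{"tx":0,"ty":0,"tz":0,"roll":0,"gripper":58},{"tx":0,"ty":0,"tz":-15,"roll":0,"gripper":58},{"tx":0,"ty":0,"tz":-50,"roll":0,"gripper":58},{"tx":0,"ty":0,"tz":-100,"roll":0,"gripper":58},{"tx":45,"ty":22,"tz":-130,"roll":5,"gripper":58},{"tx":95,"ty":48,"tz":-135,"roll":10,"gripper":58},{"tx":145,"ty":73,"tz":-135,"roll":17.3,"gripper":58},{"tx":195,"ty":98,"tz":-135,"roll":17.3,"gripper":58},{"tx":245,"ty":123,"tz":-135,"roll":17.3,"gripper":58},{"tx":295,"ty":148,"tz":-135,"roll":17.3,"gripper":58},{"tx":335,"ty":168,"tz":-135,"roll":17.3,"gripper":58},{"tx":358,"ty":180,"tz":-125,"roll":17.3,"gripper":58},{"tx":358,"ty":180,"tz":-105,"roll":17.3,"gripper":58},{"tx":358,"ty":180,"tz":-85,"roll":17.3,"gripper":58},{"tx":358,"ty":180,"tz":-75,"roll":17.3,"gripper":58},{"tx":358,"ty":180,"tz":-75,"roll":17.3,"gripper":58}]}}

```text
t: 14.88
position: [0.5338, 0.3504, 0.101]
ee_rot: [0.667, 0.745, -0.001, -0.001]
wrist_force: [-0.1, -0.1, -0.4]
width: 0.68
grasp_force: 0.0
```

```bash
python3 - <<'E'
from h import *
w=snap('wrist','w3'); s=arm.sense(); print(s['position'])
d=snap('side','side3');e=snap('scene','scene3')
for n,dd in (('side',d),('scene',e)): 
    print(n,'green',fit(dd,'green',(.5005,-.1263),.008,15),'riser',fit(dd,'riser',(.5127,-.0472),.008,18))
a=cv2.resize(w['image'],(400,300));b=cv2.resize(d['image'][150:270,160:340],(450,300))
cv2.imwrite('pics/w3b.png',np.hstack([a[:,:350],b]))
E
```

```text
[0.53442523 0.35083317 0.10201157]
side green (array([ 0.5042, -0.1219, 74.5379]), np.float64(0.891)) riser (array([ 0.5168, -0.0526, 23.6284]), np.float64(0.583))
scene green (array([ 0.4967, -0.1239, 81.84  ]), np.float64(0.938)) riser (array([ 0.5196, -0.0533, 14.2638]), np.float64(0.602))
```

View pics/w3b.png

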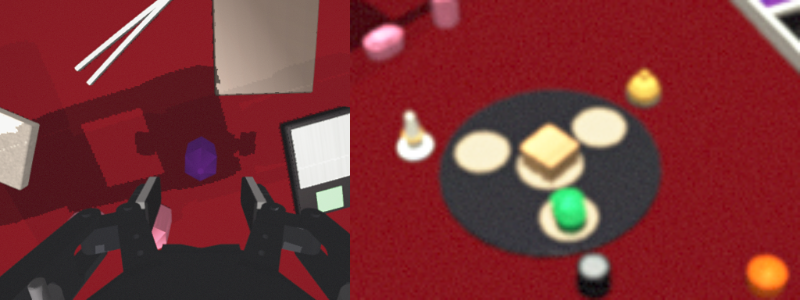

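The left half shows the tower at (201,158), centred between the fingers. The right half shows the riser and the green stone sitting on their circles. Picking the tower.

>>> {"op": "jog_arm", "data": {"plan": [{"tx":0,"ty":0,"tz":20,"roll":0,"gripper":58},{"tx":0,"ty":0,"tz":40,"roll":0,"gripper":58},{"tx":0,"ty":0,"tz":58,"roll":0,"gripper":58},{"tx":0,"ty":0,"tz":70,"roll":0,"gripper":58},{"tx":0,"ty":0,"tz":75,"roll":0,"gripper":58},{"tx":0,"ty":0,"tz":75,"roll":0,"gripper":58},{"tx":0,"ty":0,"tz":75,"roll":0,"gripper":15},{"tx":0,"ty":0,"tz":75,"roll":0,"gripper":15},{"tx":0,"ty":0,"tz":75,"roll":0,"gripper":15},{"tx":0,"ty":0,"tz":75,"roll":0,"gripper":15},{"tx":0,"ty":0,"tz":75,"roll":0,"gripper":15},{"tx":0,"ty":0,"tz":75,"roll":0,"gripper":15},{"tx":0,"ty":0,"tz":75,"roll":0,"gripper":15}]}}

```text
t: 16.65
position: [0.535, 0.352, 0.0283]
ee_rot: [0.667, 0.745, 0.001, 0.0]
wrist_force: [-0.4, 0.1, 4.7]
width: 0.34
grasp_force: 40.6
```

>>> {"op": "jog_arm", "data": {"plan": [{"tx":0,"ty":0,"tz":-20,"roll":0,"gripper":15},{"tx":0,"ty":0,"tz":-60,"roll":0,"gripper":15},{"tx":-10,"ty":-2,"tz":-100,"roll":0,"gripper":15},{"tx":-45,"ty":-8,"tz":-110,"roll":0,"gripper":15},{"tx":-95,"ty":-16,"tz":-110,"roll":0,"gripper":15},{"tx":-145,"ty":-24,"tz":-110,"roll":0,"gripper":15},{"tx":-195,"ty":-33,"tz":-110,"roll":0,"gripper":15},{"tx":-245,"ty":-41,"tz":-110,"roll":0,"gripper":15},{"tx":-295,"ty":-50,"tz":-110,"roll":0,"gripper":15},{"tx":-340,"ty":-57,"tz":-110,"roll":0,"gripper":15},{"tx":-375,"ty":-63,"tz":-110,"roll":0,"gripper":15},{"tx":-394,"ty":-66,"tz":-105,"roll":0,"gripper":15},{"tx":-394,"ty":-66,"tz":-90,"roll":0,"gripper":15},{"tx":-394,"ty":-66,"tz":-75,"roll":0,"gripper":15},{"tx":-394,"ty":-66,"tz":-62,"roll":0,"gripper":15},{"tx":-394,"ty":-66,"tz":-52,"roll":0,"gripper":15},{"tx":-394,"ty":-66,"tz":-45,"roll":0,"gripper":15},{"tx":-394,"ty":-66,"tz":-41,"roll":0,"gripper":15},{"tx":-394,"ty":-66,"tz":-39,"roll":0,"gripper":15},{"tx":-394,"ty":-66,"tz":-39,"roll":0,"gripper":15}]}}

```text
t: 19.15
position: [0.5126, -0.0473, 0.0666]
ee_rot: [0.667, 0.745, 0.0, 0.0]
wrist_force: [0.1, -1.1, -0.9]
width: 0.33
grasp_force: 40.0
```

```bash
python3 - <<'E'
from h import *
d=snap('side','side4');e=snap('scene','scene4')
a=cv2.resize(d['image'][150:270,170:310],None,fx=2.8,fy=2.8,interpolation=cv2.INTER_CUBIC);b=cv2.resize(e['image'][130:250,155:295],None,fx=2.8,fy=2.8,interpolation=cv2.INTER_CUBIC)
cv2.imwrite('pics/c4.png',np.hstack([a,b]))
E
```

```text
(no output)
```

View pics/c4.png

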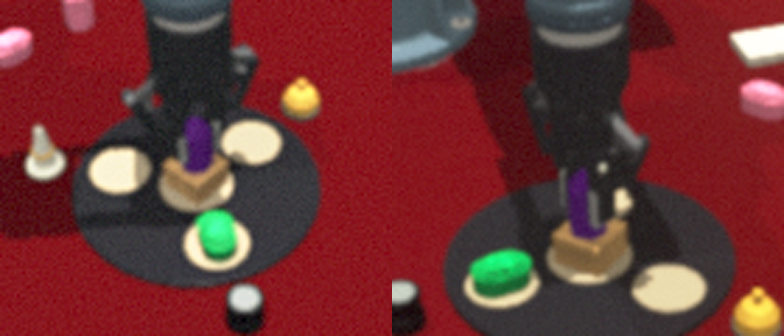

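The crops show the tower upright in the middle of the riser top and green on the loupe circle. Releasing, then on to orange.

>>> {"op": "jog_arm", "data": {"plan": [{"tx":0,"ty":0,"tz":0,"roll":0,"gripper":50},{"tx":0,"ty":0,"tz":0,"roll":0,"gripper":50},{"tx":0,"ty":0,"tz":0,"roll":0,"gripper":50},{"tx":0,"ty":0,"tz":-15,"roll":0,"gripper":50},{"tx":0,"ty":0,"tz":-50,"roll":0,"gripper":50},{"tx":0,"ty":0,"tz":-90,"roll":0,"gripper":60},{"tx":-30,"ty":13,"tz":-110,"roll":10,"gripper":60},{"tx":-75,"ty":33,"tz":-110,"roll":20,"gripper":60},{"tx":-125,"ty":55,"tz":-110,"roll":30,"gripper":60},{"tx":-175,"ty":77,"tz":-105,"roll":40,"gripper":60},{"tx":-220,"ty":97,"tz":-90,"roll":50,"gripper":60},{"tx":-246,"ty":108,"tz":-60,"roll":60,"gripper":60},{"tx":-246,"ty":108,"tz":-30,"roll":60,"gripper":60},{"tx":-246,"ty":108,"tz":-5,"roll":60,"gripper":60},{"tx":-246,"ty":108,"tz":20,"roll":60,"gripper":60},{"tx":-246,"ty":108,"tz":37,"roll":60,"gripper":60},{"tx":-246,"ty":108,"tz":45,"roll":60,"gripper":60},{"tx":-246,"ty":108,"tz":48,"roll":60,"gripper":60},{"tx":-246,"ty":108,"tz":48,"roll":60,"gripper":60}]}}

```text
t: 21.62
position: [0.6473, -0.28, 0.0191]
ee_rot: [0.95, 0.312, 0.0, 0.0]
wrist_force: [-0.7, -0.2, 0.2]
width: 0.702
grasp_force: 0.0
```

>>> {"op": "jog_arm", "data": {"plan": [{"tx":0,"ty":0,"tz":0,"roll":0,"gripper":20},{"tx":0,"ty":0,"tz":0,"roll":0,"gripper":20},{"tx":0,"ty":0,"tz":0,"roll":0,"gripper":20},{"tx":0,"ty":0,"tz":0,"roll":0,"gripper":20},{"tx":0,"ty":0,"tz":0,"roll":0,"gripper":20},{"tx":0,"ty":0,"tz":0,"roll":0,"gripper":20}]}}

```text
t: 22.38
position: [0.6476, -0.2802, 0.0196]
ee_rot: [0.95, 0.312, 0.001, 0.001]
wrist_force: [-1.1, 1.4, 5.8]
width: 0.417
grasp_force: 40.4
```

>>> {"op": "jog_arm", "data": {"plan": [{"tx":0,"ty":0,"tz":-20,"roll":0,"gripper":20},{"tx":0,"ty":0,"tz":-60,"roll":0,"gripper":20},{"tx":10,"ty":-23,"tz":-90,"roll":2,"gripper":20},{"tx":30,"ty":-70,"tz":-90,"roll":5,"gripper":20},{"tx":52,"ty":-120,"tz":-90,"roll":10,"gripper":20},{"tx":74,"ty":-170,"tz":-90,"roll":15,"gripper":20},{"tx":93,"ty":-215,"tz":-90,"roll":15,"gripper":20},{"tx":107,"ty":-247,"tz":-80,"roll":15,"gripper":20},{"tx":107,"ty":-247,"tz":-60,"roll":15,"gripper":20},{"tx":107,"ty":-247,"tz":-40,"roll":15,"gripper":20},{"tx":107,"ty":-247,"tz":-30,"roll":15,"gripper":20},{"tx":107,"ty":-247,"tz":-30,"roll":15,"gripper":20}]}}

```text
t: 23.88
position: [0.586, -0.0183, 0.0469]
ee_rot: [0.983, 0.185, -0.001, -0.0]
wrist_force: [1.1, 0.8, -1.0]
width: 0.426
grasp_force: 40.2
```

```bash
python3 - <<'E'
from h import *
d=snap('side','side5');e=snap('scene','scene5')
print('orange side',fit(d,'orange',(.5873,-.0183),.029,15),'scene',fit(e,'orange',(.5873,-.0183),.029,18))
a=cv2.resize(d['image'][150:270,170:310],None,fx=2.8,fy=2.8,interpolation=cv2.INTER_CUBIC);b=cv2.resize(e['image'][130:250,155:295],None,fx=2.8,fy=2.8,interpolation=cv2.INTER_CUBIC)
cv2.imwrite('pics/c5.png',np.hstack([a,b]))
E
```

```text
orange side (array([ 5.86600e-01, -1.51000e-02,  5.92662e+01]), np.float64(0.65)) scene (array([ 5.85400e-01, -1.24000e-02,  2.94706e+01]), np.float64(0.401))
```

View pics/c5.png

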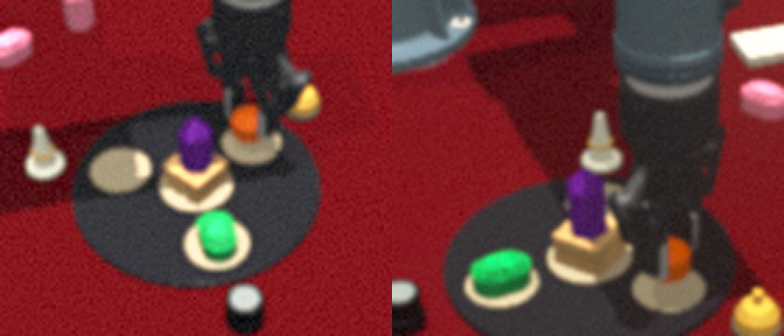

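>>> {"op": "jog_arm", "data": {"plan": [{"tx":0,"ty":0,"tz":10,"roll":0,"gripper":20},{"tx":0,"ty":0,"tz":17,"roll":0,"gripper":20},{"tx":0,"ty":0,"tz":20,"roll":0,"gripper":20},{"tx":0,"ty":0,"tz":20.5,"roll":0,"gripper":20},{"tx":0,"ty":0,"tz":20.5,"roll":0,"gripper":20},{"tx":0,"ty":0,"tz":20.5,"roll":0,"gripper":55},{"tx":0,"ty":0,"tz":20.5,"roll":0,"gripper":55},{"tx":0,"ty":0,"tz":20.5,"roll":0,"gripper":55},{"tx":0,"ty":0,"tz":10,"roll":0,"gripper":55},{"tx":0,"ty":0,"tz":-20,"roll":0,"gripper":55},{"tx":0,"ty":0,"tz":-70,"roll":0,"gripper":55},{"tx":0,"ty":0,"tz":-100,"roll":0,"gripper":55},{"tx":0,"ty":0,"tz":-100,"roll":0,"gripper":55}]}}

```text
t: 25.6
position: [0.5889, -0.0178, 0.1524]
ee_rot: [0.983, 0.185, 0.003, 0.001]
wrist_force: [0.3, 0.2, 0.1]
width: 0.641
grasp_force: 0.0
```

>>> {"op": "jog_arm", "data": {"plan": [{"tx":-20,"ty":33,"tz":0,"roll":-5,"gripper":55},{"tx":-50,"ty":82,"tz":0,"roll":-10,"gripper":55},{"tx":-80,"ty":130,"tz":0,"roll":-15.8,"gripper":55},{"tx":-110,"ty":180,"tz":0,"roll":-15.8,"gripper":55},{"tx":-140,"ty":228,"tz":10,"roll":-15.8,"gripper":55},{"tx":-165,"ty":268,"tz":30,"roll":-15.8,"gripper":55},{"tx":-173,"ty":282,"tz":60,"roll":-15.8,"gripper":55},{"tx":-173,"ty":282,"tz":90,"roll":-15.8,"gripper":55},{"tx":-173,"ty":282,"tz":110,"roll":-15.8,"gripper":55},{"tx":-173,"ty":282,"tz":122,"roll":-15.8,"gripper":55},{"tx":-173,"ty":282,"tz":128,"roll":-15.8,"gripper":55},{"tx":-173,"ty":282,"tz":128,"roll":-15.8,"gripper":55},{"tx":-173,"ty":282,"tz":128,"roll":-15.8,"gripper":55},{"tx":-173,"ty":282,"tz":128,"roll":-15.8,"gripper":18},{"tx":-173,"ty":282,"tz":128,"roll":-15.8,"gripper":18},{"tx":-173,"ty":282,"tz":128,"roll":-15.8,"gripper":18},{"tx":-173,"ty":282,"tz":128,"roll":-15.8,"gripper":18},{"tx":-173,"ty":282,"tz":128,"roll":-15.8,"gripper":18},{"tx":-173,"ty":282,"tz":128,"roll":-15.8,"gripper":18}]}}

```text
t: 27.98
position: [0.5288, -0.3435, 0.0213]
ee_rot: [0.948, 0.319, 0.0, 0.001]
wrist_force: [0.3, 0.3, 5.4]
width: 0.36
grasp_force: 41.1
```

>>> {"op": "jog_arm", "data": {"plan": [{"tx":0,"ty":0,"tz":-30,"roll":-5,"gripper":18},{"tx":0,"ty":0,"tz":-80,"roll":-15,"gripper":18},{"tx":5,"ty":-11,"tz":-115,"roll":-25,"gripper":18},{"tx":20,"ty":-44,"tz":-115,"roll":-35,"gripper":18},{"tx":40,"ty":-88,"tz":-115,"roll":-45,"gripper":18},{"tx":60,"ty":-132,"tz":-115,"roll":-55,"gripper":18},{"tx":80,"ty":-176,"tz":-115,"roll":-65,"gripper":18},{"tx":100,"ty":-220,"tz":-115,"roll":-75,"gripper":18},{"tx":120,"ty":-264,"tz":-115,"roll":-85,"gripper":18},{"tx":138,"ty":-304,"tz":-115,"roll":-95,"gripper":18},{"tx":147,"ty":-324,"tz":-110,"roll":-104,"gripper":18},{"tx":147,"ty":-324,"tz":-95,"roll":-104,"gripper":18},{"tx":147,"ty":-324,"tz":-75,"roll":-104,"gripper":18},{"tx":147,"ty":-324,"tz":-55,"roll":-104,"gripper":18},{"tx":147,"ty":-324,"tz":-38,"roll":-104,"gripper":18},{"tx":147,"ty":-324,"tz":-25,"roll":-104,"gripper":18},{"tx":147,"ty":-324,"tz":-16,"roll":-104,"gripper":18},{"tx":147,"ty":-324,"tz":-11,"roll":-104,"gripper":18},{"tx":147,"ty":-324,"tz":-9.5,"roll":-104,"gripper":18},{"tx":147,"ty":-324,"tz":-9.5,"roll":-104,"gripper":18}]}}

```text
t: 30.48
position: [0.45, 0.004, 0.0301]
ee_rot: [0.333, 0.943, 0.0, 0.0]
wrist_force: [0.4, 0.1, -0.8]
width: 0.361
grasp_force: 40.4
```

>>> {"op": "jog_arm", "data": {"plan": [{"tx":0,"ty":0,"tz":0,"roll":0,"gripper":50},{"tx":0,"ty":0,"tz":0,"roll":0,"gripper":50},{"tx":0,"ty":0,"tz":0,"roll":0,"gripper":50},{"tx":0,"ty":0,"tz":-15,"roll":0,"gripper":50},{"tx":0,"ty":0,"tz":-50,"roll":0,"gripper":50},{"tx":0,"ty":0,"tz":-110,"roll":0,"gripper":50},{"tx":0,"ty":0,"tz":-170,"roll":0,"gripper":50},{"tx":-40,"ty":0,"tz":-220,"roll":0,"gripper":85},{"tx":-100,"ty":0,"tz":-250,"roll":0,"gripper":85},{"tx":-150,"ty":0,"tz":-250,"roll":0,"gripper":85},{"tx":-170,"ty":0,"tz":-250,"roll":0,"gripper":85},{"tx":-170,"ty":0,"tz":-250,"roll":0,"gripper":85},{"tx":-170,"ty":0,"tz":-250,"roll":0,"gripper":85}]}}

```text
t: 32.1
position: [0.5813, -0.102, 0.2801]
ee_rot: [0.332, 0.943, 0.0, -0.0]
wrist_force: [-0.3, 0.3, 1.3]
width: 1.0
grasp_force: 0.0
```

```bash
python3 - <<'E'
from h import *
w=snap('wrist','w6'); m=np.array([.5127,-.0472])
for n,a in [('green',-98.8),('orange',21.2),('blue',141.2)]:
    t=m+.08*np.array([np.cos(np.radians(a)),np.sin(np.radians(a))])
    f=fit(w,n,t,.008,30); print(n,f,((f[0][:2]-t)*1000).round(1))
f=fit(w,'tower',m,.038,30);print('tower',f)
cv2.imwrite('pics/w6b.png',cv2.resize(w['image'],(800,600),interpolation=cv2.INTER_CUBIC))
E
```

```text
green (array([ 0.5047, -0.1162, 74.222 ]), np.float64(0.416)) [ 4.2 10.1]
orange (array([ 5.83800e-01, -2.09000e-02,  3.41374e+01]), np.float64(0.57)) [-3.5 -2.6]
blue (array([4.528000e-01, 3.200000e-03, 1.399497e+02]), np.float64(0.827)) [2.4 0.3]
tower (array([ 0.5145, -0.0473, 29.5092]), np.float64(0.852))
```

View pics/w6b.png

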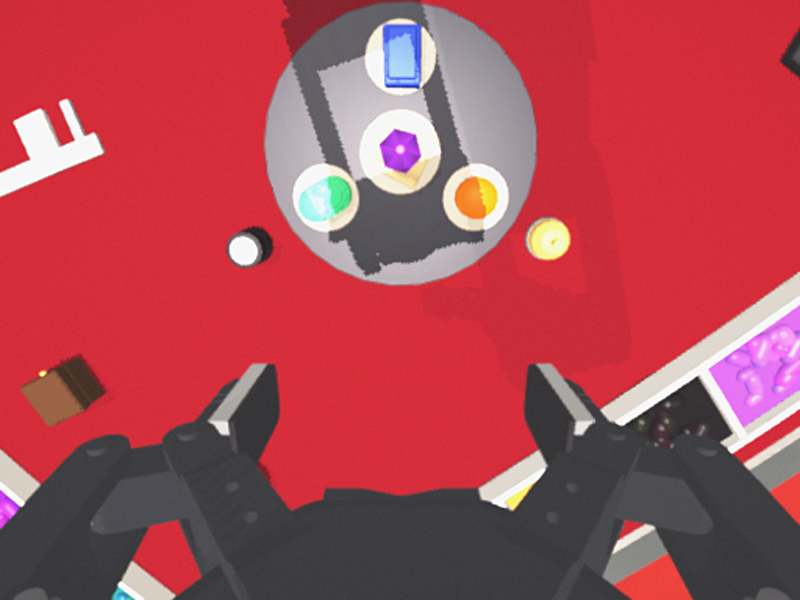

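The wrist view shows blue at (402,56) on the cone circle, green at (325,198) on the loupe circle and orange at (476,198) on the bell circle. The tower is upright at (400,150) on the riser, over the middle circle. Everything is centred and let go.

```bash
python3 -c "
from workcell import arm
print(arm.close_job())"
```

```text
the job is handed in; nothing more can be done
None
```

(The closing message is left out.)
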